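# Fill the vial carrier and lift it out of the shaker dock

## Task

Stand the two loose blue-capped vials upright in the two empty cells of the blue vial carrier, one per cell, while the carrier is still latched in the shaker dock. Then pinch the carrier's two orange side catches together to unlatch it, lift it straight up with all four vials aboard, and finish still holding it level by the pinched catches, about 10 cm clear of the dock: do not put it down or let go. Leave the orange-capped vial, the wash bottle and the yellow rack where they are.

Things in the scene. Friction and masses are not known exactly. Their poses are not given: they have to be found in the camera images.
- dock: White shaker dock fixed to the bench, 150 (its x) by 240 (its y) by 40 mm high. Origin: centre of its underside, on the bench. The carrier sits centred on its deck, 40 mm up, axes parallel, between 10 mm high black guides with 2 mm play. At mid-length, x = +-30 to +-44 mm, steel latch lips rise 22 mm above the deck and hold the carrier down until its catches are pinched.
- carrier: Blue vial carrier, 82 (its x) by 174 mm (its y), about 220 g empty, latched in the dock. Origin: centre of its underside. At each y end is a two-cell tray, cells side by side in x, each 36 mm square inside, walls 3 mm; rims 32 mm and cell floors 3 mm above the underside. A 16 by 26 mm blue mast stands mid-way with an orange catch on each x side, tops 93 mm above the underside.
- carrier_grip (a point): Point on the mast axis, 78 mm above the carrier's underside, midway between the catch pads: take them here from above, fingers closing along the carrier's x. Pads are 26 mm wide (y), span 63 to 93 mm above the underside, and measure 54 mm over their outer faces when out, 38 mm fully pinched. Beside them (x) it is free for the fingers down to 40 mm above the underside.
- cell_a (a point): Centre of the floor of an empty cell: carrier x = -20, y = +66 mm, 3 mm above the carrier's underside. To be filled by vial_1 or vial_2 (either). There is room for the fingers when they close along the carrier's y.
- cell_b (a point): Centre of the floor of the other empty cell: carrier x = +20, y = -66 mm, 3 mm above the carrier's underside. To be filled by vial_1 or vial_2 (either). Fingers close along the carrier's y here too.
- cell_c (a point): Centre of the floor of the cell that already holds vial_3: carrier x = +20, y = +66 mm.
- cell_d (a point): Centre of the floor of the cell that already holds vial_4: carrier x = -20, y = -66 mm.
- catch_near (a joint): Orange catch on the carrier's -x side, a sprung slide: 0 = out (latched under the dock's lip), 0.008 m = fully pinched in towards the mast; free of the lip from about 0.005. The spring takes 3 N to start and 10 N fully in; it springs out when let go.
- catch_far (a joint): The same catch on the carrier's +x side; 0 = out (latched), 0.008 m = fully pinched in.
- vial_1: Loose vial to be loaded, standing on the bench: amber vial with a white label band, 28 mm diameter, 75 mm tall, its top 17 mm being the blue cap of the same diameter; about 40 g. Origin: centre of its underside, z along its axis. 
- vial_2: Loose vial to be loaded, standing on the bench: amber vial with a white label band, 28 mm diameter, 75 mm tall, its top 17 mm being the blue cap of the same diameter; about 40 g. Origin: centre of its underside, z along its axis. 
- vial_3: Vial already in cell_c, to stay there: amber vial with a white label band, 28 mm diameter, 75 mm tall, its top 17 mm being the blue cap of the same diameter; about 40 g. Origin: centre of its underside, z along its axis. 
- vial_4: Vial already in cell_d, to stay there: amber vial with a white label band, 28 mm diameter, 75 mm tall, its top 17 mm being the blue cap of the same diameter; about 40 g. Origin: centre of its underside, z along its axis. 
- orange_vial: Bystander on the bench, not for this carrier: amber vial with a white label band, 28 mm diameter, 75 mm tall, its top 17 mm being the orange cap of the same diameter; about 40 g. Origin: centre of its underside, z along its axis. 
- wash_bottle: Bystander: white wash bottle with a blue collar and a bent spout, 68 mm diameter, 200 mm tall. Origin: centre of its underside.
- yellow_rack: Bystander: empty yellow tube rack with open cells, 70 by 200 by 35 mm. Origin: centre of its underside.
Not all that is in view belongs to the job. Of the things that look like the carrier, the largest one is meant.

How it is judged:
On the way, in this order (a step that is already met when the one before it is completed fails the run):
1. both loose blue-capped vials stand in the empty cells, let go, with the carrier still seated and its catches out ((distance between vial_1 and cell_a below 0.01 m or distance between vial_1 and cell_b below 0.01 m) and angle between the z axis of each of vial_1, vial_2 and the z axis of carrier, either way round below 0.2 rad and (distance between vial_2 and cell_a below 0.01 m or distance between vial_2 and cell_b below 0.01 m) and distance between vial_3 and cell_c below 0.01 m and distance between vial_4 and cell_d below 0.01 m and z of carrier in the frame of dock below 0.044 m and horizontal distance between carrier and dock below 0.006 m and value of joint each of catch_near, catch_far below 0.002 m and contact force between the fingers and vial_1 below 0.05 N and contact force between the fingers and vial_2 below 0.05 N), for 0.2 s.
2. both catches are pinched in while the carrier is still seated (z of carrier in the frame of dock below 0.044 m and horizontal distance between carrier and dock below 0.006 m and value of joint each of catch_near, catch_far above 0.005 m), for 0.05 s.
At the end, for the whole second after the job is handed in: Carrier held still, tilt under 0.2 rad, by fingers pressing both catches (over 2 N, in over 5 mm), over 60 mm above its seat, not touching the dock; a vial upright in each of the four cells (within 10 mm of the cell floor centre); bystanders within 30 mm of their start (z of carrier in the frame of dock above 0.1 m and angle between carrier's own z axis and vertical below 0.2 rad and value of joint each of catch_near, catch_far above 0.005 m and contact force between the fingers and catch_near above 2 N and contact force between the fingers and catch_far above 2 N and contact force between carrier and dock below 0.05 N and linear speed of carrier below 0.03 m/s and (distance between vial_1 and cell_a below 0.01 m or distance between vial_1 and cell_b below 0.01 m) and angle between the z axis of each of vial_1, vial_2 and the z axis of carrier, either way round below 0.2 rad and (distance between vial_2 and cell_a below 0.01 m or distance between vial_2 and cell_b below 0.01 m) and distance between vial_3 and cell_c below 0.01 m and distance between vial_4 and cell_d below 0.01 m and distance of each of orange_vial, wash_bottle, yellow_rack from where it was at the start of the episode below 0.03 m); the arm keeps its last pose, push and grip.
It fails at once if the carrier is wrenched up out of the dock with a catch still out (z of carrier in the frame of dock between 0.047 and 0.056 m and value of joint any of catch_near, catch_far below 0.002 m).
It fails at once if a bystander (orange-capped vial, wash bottle, yellow rack) is moved by more than 30 mm (distance of any of orange_vial, wash_bottle, yellow_rack from where it was at the start of the episode above 0.03 m).
It also fails if it takes over 67 s, if anything falls off the work surface, if the arm or the gripper's body presses on something with over 40 N, if the wrist force passes 120 N, or if a joint passes its speed limit or range.

## Robot

A 6-joint arm with a two-finger parallel gripper is mounted at the origin on the work surface. World frame = base frame: x ahead of the robot, y to its left, z up, the work surface at z = 0. Lengths are in m, angles in rad, forces in N, time in s.
With the tool pointing down it reaches from about 0.275 to 0.825 m from the base axis. Payload 4.9 kg.
Tool frame: the origin (TCP) lies midway between the tips of the shut fingers; the grasp point (between the pads) lies 19 mm behind it (bot.grip_depth is the distance from the TCP to the grasp point, in m); z points along the fingers, y is the line along which they close (so a half turn about z gives the same grasp; the last joint's range is limited). The gripper opens to 85 mm and grips with 20 to 120 N. Pads are 22 mm wide; open, the fingers measure 114 mm over their backs; the gripper's body (76 mm by 85 mm) begins 54 mm behind the grasp point. The pads swing forward as they close: fully open they stand 13 mm farther back than shut.
Start: joints at [1, 0.326, -0.193, 1.052, 0, 1.437], TCP at [0.233, 0.498, 0.195] pointing down, gripper open.
Joint ranges: [-2.65, 2.65], [-0.97, 1.79], [-1.3, 1.35], [-1.93, 2.1], [-1.47, 1.37], [-3.14, 3.14]. Speed limits (rad/s): [2.57, 2.57, 3.14, 3.14, 3.14, 3.14].

## Interface

Orientations are given as a unit quaternion [w, x, y, z].
In Python, from cell import bot gives the robot as it stands. Calls block until the motion is done:
- bot.move_pose(position, orientation): joint-space move of the TCP to a pose.
- bot.move_linear(position, speed=0.15, rotation=None, until_force=None): straight line of the TCP; rotation=None keeps the orientation; speed is the mean speed in m/s. With until_force (N) it stops when the force on the tool has changed by that much, and returns True; else False.
- bot.goto_joints(angles): joint-space move.
- bot.set_gripper(opening, grasp_force=None): opening from 0.0 (shut) to 1.0 (fully open); grasp_force is the grip in N (None keeps the last); returns when the fingers have stopped.
- bot.wait(seconds).
- bot.solve_ik(position, orientation): joint angles nearest the present ones, or None.
- bot.camera(name): name is "side" or "top" or "wrist"; returns the picture (400x640x3 uint8, red, green, blue); there is no depth.
- bot.calibration(name): a dict with "mtx" (3x3 intrinsics, pixels), "k1" (the pictures are not rectified: a ray, as slopes to the right and down, at radius r is drawn at 1 + k1 r^2 times it, then the intrinsics apply), "extrinsics" (4x4, takes a point from world to camera coordinates); the wrist camera has in their place "hand_eye" (4x4, takes a point from camera to tool coordinates, whose origin is the TCP and whose axes are the flange's). Camera axes: x right, y down, z forward; pixel columns grow to the right and rows downward; lengths in m; the calibration is good to about 2 mm. A picture is of the moment at which its call begins: read the wrist's pose just before it. calibration takes no time and is no camera call.
A pose or a line that the arm cannot do raises bot.PlanningError and nothing moves.
- bot.close_job(): hands the job in; it is judged then, once.
Trained networks look in the newest picture that a camera, given by its name, has taken for a name from the list of things; names that differ only in an ending like _2 or _b are one class to them, and where a whole thing is asked for, a point or a joint stands for the part that bears it (a point fixed in the world has none). Each returns a list of dicts, best first, with "confidence" (0 to 1); they miss things now and then, are a little off and sometimes report something else, mostly with a low value. They report only what shows in the picture. A call takes as long as a camera call. They do not tell look-alikes from the thing itself.
- bot.search_frame(camera, thing): "bbox" ([left, top, width, height] in pixels, round what is visible of it).
Readings, each from a call of its own:
- bot.read_clock(): time.
- bot.read_joint_positions(): joint angles.
- bot.read_joint_vel(): joint speeds.
- bot.read_joint_efforts(): joint torques, N m.
- bot.read_position(): TCP position.
- bot.read_tool_rot(): TCP orientation.
- bot.read_ft_force(): force on the tool from outside, world axes, zero at the start.
- bot.read_moment(): the same for the moment, N m.
- bot.read_gripper_width(): opening from 0.0 (shut) to 1.0 (fully open).
- bot.read_finger_force(): force on a finger pad.
Only numpy, scipy, OpenCV 4.12 (cv2) and the standard library are available. Lean on these libraries where they do the work, as an engineer would, in place of code of your own. Each camera call takes 0.05 s, during which the arm holds its last target. There are 200 camera calls.

## Working session

There is one attempt and no reset: what is moved stays moved. The work goes in short steps, each a Python script; the robot and the scene stay as the last script left them, time stands still between calls to the robot, and variables do not carry over. Pictures are saved under pics/ and viewed, at most 10 in all, crops included, and the job is handed in when it is done.

```bash
ls; mkdir -p pics; cat > h.py <<'E'
import numpy as np, cv2
from cell import bot
def save(name,fn):
    im=bot.camera(name); cv2.imwrite('pics/'+fn,cv2.cvtColor(im,cv2.COLOR_RGB2BGR)); return im
E
python3 - <<'E'
from h import *
a=save('top','top.png');b=save('side','side.png')
cv2.imwrite('pics/both.png',cv2.cvtColor(np.vstack([a,b])[:, :],cv2.COLOR_RGB2BGR)[:800])
for c in('top','side'):
    k=bot.calibration(c);print(c,k)
    for t in('carrier','dock','vial_1','orange_vial','wash_bottle','yellow_rack','carrier_grip','catch_near'):
        print(t,[(np.round(d['bbox']).astype(int).tolist(),round(d['confidence'],2)) for d in bot.search_frame(c,t)])
print(bot.calibration('wrist'),bot.read_clock(),bot.read_tool_rot())
E
```

```text
pics
top {'mtx': array([[424.353692  ,   0.        , 317.49261367],
       [  0.        , 424.353692  , 202.91397101],
       [  0.        ,   0.        ,   1.        ]]), 'k1': -0.024891393536608856, 'extrinsics': array([[ 0.00617292, -0.99926582,  0.03781149, -0.04647932],
       [-0.99273953, -0.01066613, -0.11981013,  0.56993082],
       [ 0.12012547, -0.03679738, -0.99207652,  0.90593013],
       [ 0.        ,  0.        ,  0.        ,  1.        ]])}
carrier [([132, 177, 54, 59], 0.96), ([219, 198, 85, 51], 0.81), ([162, 292, 66, 50], 0.62)]
dock [([202, 178, 121, 90], 0.59)]
vial_1 [([381, 236, 17, 19], 0.75), ([283, 230, 12, 12], 0.71), ([401, 188, 15, 13], 0.7), ([222, 195, 20, 15], 0.69)]
orange_vial [([451, 228, 19, 10], 0.55)]
wash_bottle [([350, 97, 41, 47], 0.57), ([186, 101, 98, 44], 0.4)]
yellow_rack [([189, 97, 95, 45], 0.82)]
carrier_grip [([164, 290, 66, 52], 0.8), ([218, 194, 87, 55], 0.78)]
catch_near [([158, 206, 13, 8], 0.61), ([184, 303, 13, 12], 0.46)]
side {'mtx': array([[363.28908677,   0.        , 319.55119024],
       [  0.        , 363.28908677, 202.0424
[... 913 characters left out ...]
[([320, 223, 12, 39], 0.77), ([384, 351, 15, 18], 0.74), ([245, 341, 14, 23], 0.64)]
{'mtx': array([[281.84947454,   0.        , 318.27742489],
       [  0.        , 281.84947454, 206.88734671],
       [  0.        ,   0.        ,   1.        ]]), 'k1': 0.0016493328238649811, 'hand_eye': array([[-4.76686616e-04, -9.53315770e-01, -3.01974859e-01,
         7.72837055e-02],
       [ 9.99999807e-01, -3.34107301e-04, -5.23807728e-04,
         4.32431511e-04],
       [ 3.98462163e-04, -3.01975050e-01,  9.53315745e-01,
        -1.78759973e-01],
       [ 0.00000000e+00,  0.00000000e+00,  0.00000000e+00,
         1.00000000e+00]])} 0.9 [-4.15619888e-06  2.16657199e-01  9.76247744e-01  6.84906068e-06]
```

View pics/top.png

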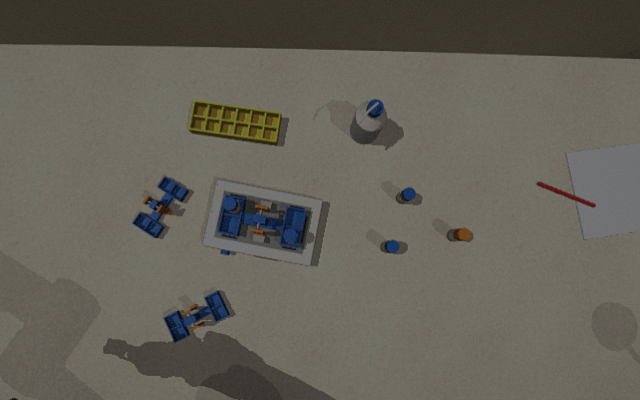

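View pics/side.png

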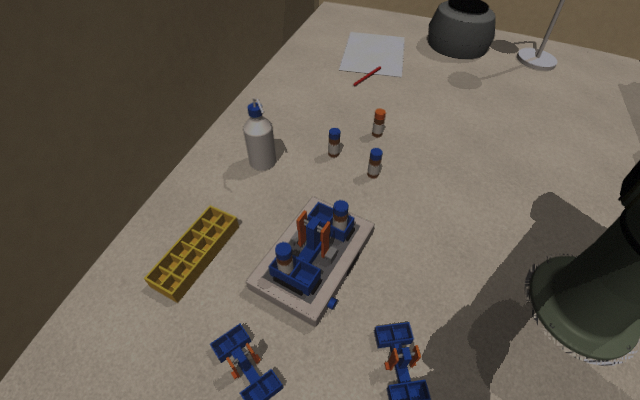

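```bash
cat >> h.py <<'E'
def ray(cam,uv):
    k=bot.calibration(cam); K=k['mtx']; d=np.array([k['k1'],0,0,0,0.])
    E=k['extrinsics'] if cam!='wrist' else None
    p=cv2.undistortPoints(np.array([[uv]],float),K,d)[0,0]
    R=E[:3,:3]; o=-R.T@E[:3,3]; return o,R.T@np.r_[p,1]
def atz(cam,uv,z):
    o,v=ray(cam,uv); return o+v*(z-o[2])/v[2]
E
python3 - <<'E'
from h import *
im=cv2.imread('pics/top.png')
cv2.imwrite('pics/crop1.png',cv2.resize(im[172:277,195:335],None,fx=5.7,fy=5.7,interpolation=cv2.INTER_CUBIC))
for n,uv,z in [('v1',(408,194),.075),('v2',(391,247),.075),('or',(462,235),.075)]: print(n,atz('top',uv,z))
for n,uv in [('v1',(334,132)),('v2',(376,153)),('or',(380,113))]: print(n,atz('side',uv,.075))
print('bottle',atz('top',(375,106),.2))
E
```

```text
v1 [ 0.58685985 -0.23464315  0.075     ]
v2 [ 0.47333525 -0.19616164  0.075     ]
or [ 0.49970986 -0.34974453  0.075     ]
v1 [ 0.58646437 -0.23314888  0.075     ]
v2 [ 0.47295686 -0.1944827   0.075     ]
or [ 0.49950061 -0.34736726  0.075     ]
bottle [ 0.73614621 -0.14324847  0.2       ]
```

View pics/crop1.png

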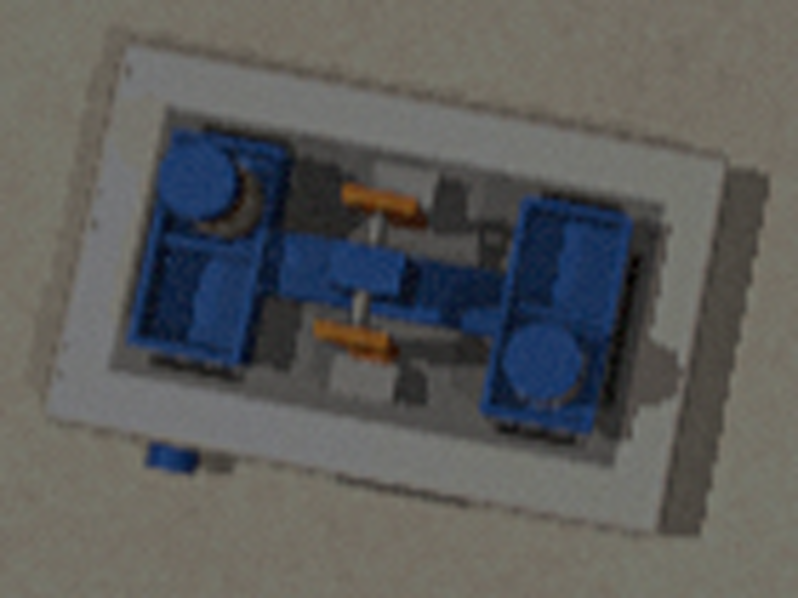

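The crop shows the dock with the full-size carrier (picture px ~262,222), and vial caps at upper left and lower right. The other carriers at (160,205) and (197,316) are smaller and not in a dock, so this is the one meant. Next I fit its pose from the dock and rim corners.

```bash
python3 - <<'E'
from h import *
f=lambda p,z: atz('top',(195+(p[0]+.5)/5.7-.5,172+(p[1]+.5)/5.7-.5),z)[:2]
def fit(obj,P):
    obj=np.array(obj,float);P=np.array(P);oc=obj-obj.mean(0);pc=P-P.mean(0)
    U,S,Vt=np.linalg.svd(oc.T@pc);R=(U@Vt).T
    t=P.mean(0)-R@obj.mean(0); e=P-(obj@R.T+t)
    print('yaw',np.degrees(np.arctan2(R[1,0],R[0,0])),'t',t,'res mm',np.round(e*1000,1).tolist(),np.linalg.det(R))
# order: image UL(+x,+y) UR(+x,-y) LR(-x,-y) LL(-x,+y)
fit([(.075,.12),(.075,-.12),(-.075,-.12),(-.075,.12)],[f(p,.04) for p in[(125,45),(725,155),(660,530),(48,415)]])
fit([(.041,.087),(.041,.045),(-.041,.045),(-.041,.087),(.041,-.045),(.041,-.087),(-.041,-.087),(-.041,-.045)],
 [f(p,.072) for p in[(172,130),(292,150),(245,362),(130,345),(525,195),(632,213),(590,432),(482,415)]])
print('catches',f((380,197),.133),f((355,335),.133),'mast',f((370,265),.133))
print('caps',f((198,180),.118),f((543,362),.118))
E
```

```text
yaw -9.881154508200767 t [0.52749195 0.07737975] res mm [[-2.6, -1.2], [-1.8, 2.8], [1.9, 1.1], [2.5, -2.7]] 1.0000000000000002
yaw -10.198369340761143 t [0.5268729  0.07685192] res mm [[-0.7, 1.3], [-0.3, -2.0], [1.5, -1.3], [-0.0, -0.4], [-0.3, -0.2], [0.8, 1.2], [0.2, 1.4], [-1.3, -0.1]] 1.0000000000000002
catches [0.55082891 0.07303872] [0.50298106 0.080568  ] mast [0.52717576 0.07596213]
caps [0.55785927 0.13848549] [0.49490689 0.01628211]
```

```bash
cat >> h.py <<'E'
from scipy.spatial.transform import Rotation as Ro
C=np.array([.527,.077]); YAW=np.radians(-10.1)
Rc=np.array([[np.cos(YAW),-np.sin(YAW)],[np.sin(YAW),np.cos(YAW)]])
def quat(phi): # tool x at world angle phi, z down
    c,s=np.cos(phi),np.sin(phi)
    q=Ro.from_matrix(np.array([[c,s,0],[s,-c,0],[0,0,-1.]])).as_quat(); return [q[3],q[0],q[1],q[2]]
QV=quat(YAW+np.pi)
def cell(x,y): return C+Rc@np.array([x,y])
def pick(p):
    bot.set_gripper(.75)
    bot.move_pose([*p,.14],QV); bot.move_linear([*p,.037],speed=.12)
    bot.set_gripper(0,30); bot.move_linear([*p,.2],speed=.2)
    print('grip',bot.read_gripper_width(),bot.read_finger_force(),bot.read_clock())
def place(c):
    bot.move_pose([*c,.2],QV); bot.move_linear([*c,.125],speed=.15)
    hit=bot.move_linear([*c,.078],speed=.04,until_force=4); print('hit',hit,bot.read_position(),bot.read_clock())
E
python3 - <<'E'
from h import *
for n,p,z,q in [('v1',(.5867,-.2339),.037,QV),('v2',(.4731,-.1953),.037,QV),('b',cell(.02,-.066),.08,QV),('a',cell(-.02,.066),.08,QV),
  ('g+',C,.099,quat(YAW+np.pi/2)),('g-',C,.099,quat(YAW-np.pi/2)),('g+up',C,.21,quat(YAW+np.pi/2)),('g-up',C,.21,quat(YAW-np.pi/2))]:
    j=bot.solve_ik([*p,z],q); print(n,p,None if j is None else np.round(j,2))
pick((.4731,-.1953)); place(cell(.02,-.066))
save('wrist','w1.png')
E
```

```text
v1 (0.5867, -0.2339) [-0.5   0.61 -0.17  0.79  0.   -0.32]
v2 (0.4731, -0.1953) [-0.54  0.42 -0.5   0.64  0.   -0.36]
b [0.53511586 0.00851546] [-0.12  0.41 -0.4   0.77  0.    0.05]
a [0.51888414 0.14548454] [ 0.14  0.41 -0.39  0.77  0.    0.31]
g+ [0.527 0.077] [ 0.01  0.38 -0.38  0.81  0.    1.75]
g- [0.527 0.077] [ 0.01  0.38 -0.38  0.81  0.   -1.39]
g+up [0.527 0.077] [ 0.01  0.28 -0.21  1.07  0.    1.75]
g-up [0.527 0.077] [ 0.01  0.28 -0.21  1.07  0.   -1.39]
grip -0.001414213377983165 0.0 6.45
hit False [0.53538698 0.00846421 0.07830265] 9.2833
```

View pics/w1.png

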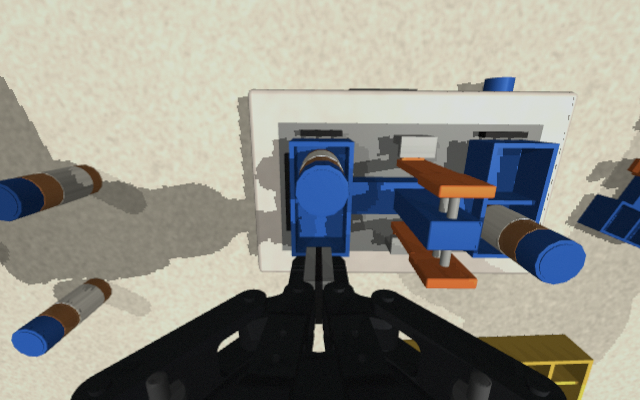

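The wrist picture shows cell_b still empty and both loose vials still standing at left (10,195) and (40,330). The grasp missed, and the fingertips appear at (320,247). I'll look at the grasp pose before closing again.

```bash
python3 - <<'E'
from h import *
p=(.4731,-.1953)
bot.move_linear([*cell(.02,-.066),.18],speed=.25)
bot.set_gripper(.75)
bot.move_pose([*p,.14],QV); print(bot.read_position(),bot.read_gripper_width()); w0=bot.camera('wrist')
bot.move_linear([*p,.037],speed=.12); print(bot.read_position(),bot.read_tool_rot(),QV)
w=bot.camera('wrist'); s=bot.camera('side')
sc=cv2.resize(s[90:240,300:460],(640,600))[100:500]
o=np.vstack([np.hstack([w0[:,120:520],w[:,120:520]])[60:360],np.hstack([sc[:,:640],np.zeros((400,160,3),np.uint8)])[:300]])
cv2.imwrite('pics/g.png',cv2.cvtColor(o,cv2.COLOR_RGB2BGR)); print(bot.read_clock())
E
```

```text
[ 0.4735531  -0.19475483  0.14029876] 0.7503971098135921
[ 0.47375782 -0.19544655  0.037621  ] [ 5.37863860e-04  8.78422845e-02  9.96134221e-01 -2.40914888e-04] [np.float64(0.0), np.float64(0.08802505332450362), np.float64(0.9961182610449516), np.float64(0.0)]
12.55
```

View pics/g.png

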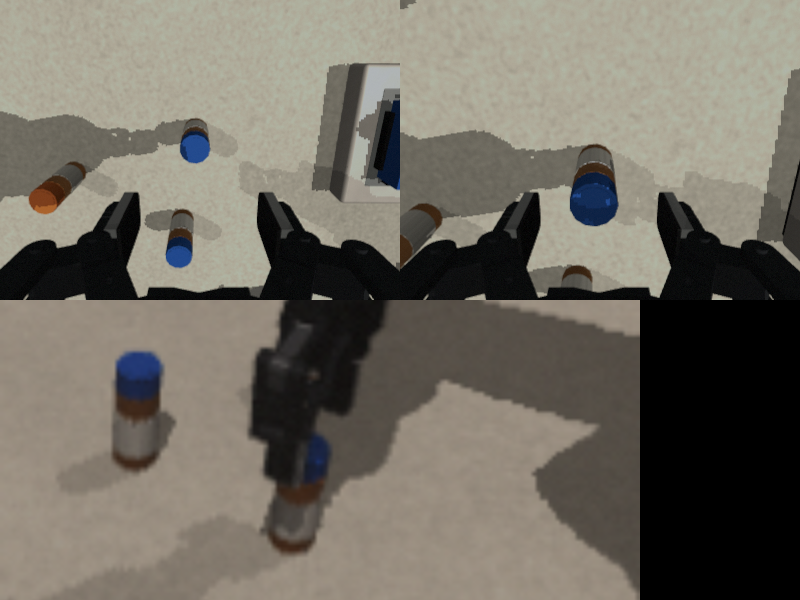

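The wrist views show the pads around the vial in plan, but the tips are high. The side crop has the tip at about (288,485), near cap level, where the commanded TCP is at z = 0.037. Projecting the pixels puts the tips about 35 mm behind the reported TCP. I'll check that with a light bench touch in a free spot.

```bash
python3 - <<'E'
from h import *
print(bot.grip_depth)
p=(.4,-.1)
bot.move_linear([.4731,-.1953,.14],speed=.25)
bot.move_linear([*p,.1],speed=.25); bot.set_gripper(0,30)
bot.move_linear([*p,.012],speed=.15,until_force=5)
try: print(bot.move_linear([*p,-.045],speed=.03,until_force=5))
except Exception as e: print(repr(e))
print(bot.read_position(),bot.read_ft_force(),bot.read_clock())
s=bot.camera('side'); w=bot.camera('wrist')
o=np.hstack([cv2.resize(s[120:270,350:500],(400,400)),w[:,120:520]])
cv2.imwrite('pics/t.png',cv2.cvtColor(o,cv2.COLOR_RGB2BGR))
E
```

```text
0.0187
True
[ 0.39991438 -0.09996419 -0.03617128] [-1.27910217  0.94609127  7.35839676] 16.5583
```

View pics/t.png

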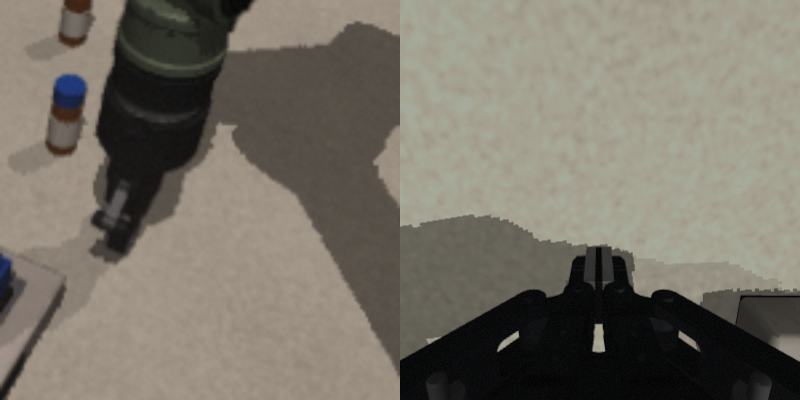

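The side crop shows the shut tips on the bench at about (115,250), with the reported TCP at z = -0.036. So the real tips sit 35 mm behind the stated TCP. I'll apply that offset throughout.

```bash
cat >> h.py <<'E'
D=.035   # true tips lie this far behind the reported TCP (bench touch)
def L(p,z,**k): return bot.move_linear([*p,z-D],**k)
def pick(p):
    bot.set_gripper(.75)
    bot.move_pose([*p,.14-D],QV); L(p,.037,speed=.12)
    bot.set_gripper(0,30); print('grip',bot.read_gripper_width(),bot.read_finger_force()); L(p,.2,speed=.2)
    print('grip',bot.read_gripper_width(),bot.read_finger_force(),bot.read_clock())
def place(c):
    bot.move_pose([*c,.2-D],QV); L(c,.125,speed=.15)
    hit=L(c,.077,speed=.04,until_force=4); print('hit',hit,bot.read_position()+np.r_[0,0,D],bot.read_clock())
def release(c):
    bot.set_gripper(.5); L(c,.2,speed=.2)
E
python3 - <<'E'
from h import *
L((.4,-.1),.14,speed=.25)
pick((.4731,-.1953))
if bot.read_gripper_width()>.2: place(cell(.02,-.066))
w=bot.camera('wrist'); s=bot.camera('side')
o=np.hstack([cv2.resize(s[180:330,240:390],(400,400)),w[:,120:520]])
cv2.imwrite('pics/p1.png',cv2.cvtColor(o,cv2.COLOR_RGB2BGR))
E
```

```text
grip 0.32162864505485445 30.425565093755722
grip 0.3204809334407655 30.28802588582039 20.9333
hit True [0.53473683 0.00860853 0.08046809] 23.4583
```

View pics/p1.png

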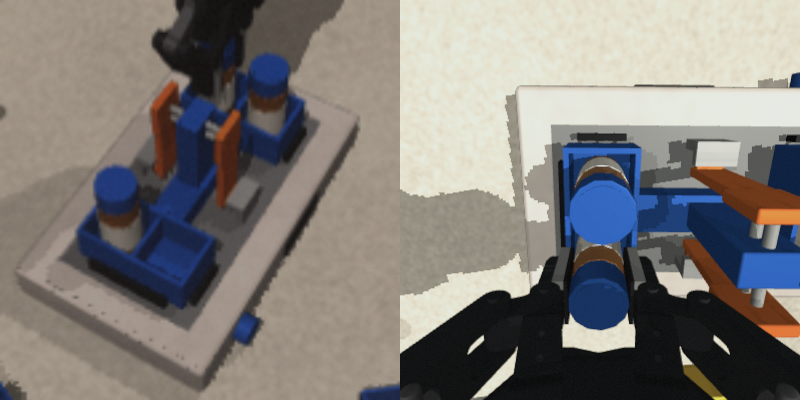

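Both crops show the vial inside cell_b (cap at 600,295 in the right-hand one), and contact came at floor height. I'll release it and do the second.

```bash
python3 - <<'E'
from h import *
release(cell(.02,-.066))
pick((.5867,-.2339))
if bot.read_gripper_width()>.2:
    c=cell(-.02,.066); place(c)
    if bot.read_position()[2]+D<.084: release(c); print('released')
w=bot.camera('wrist'); s=bot.camera('side'); t=bot.camera('top')
o=np.vstack([np.hstack([cv2.resize(s[180:330,240:390],(400,400)),w[:,120:520]])[:300],cv2.resize(t[172:277,195:335],(400,300))[:, :].repeat(2,1)])
cv2.imwrite('pics/p2.png',cv2.cvtColor(o,cv2.COLOR_RGB2BGR)); print(bot.read_clock(),bot.read_ft_force())
E
```

```text
grip 0.31940585604521526 30.36273166537285
grip 0.3123985374367417 30.19434928894043 28.3333
hit True [0.51848473 0.14538653 0.08060289] 31.4333
released
32.6333 [0.82756241 0.29506095 0.62158452]
```

View pics/p2.png

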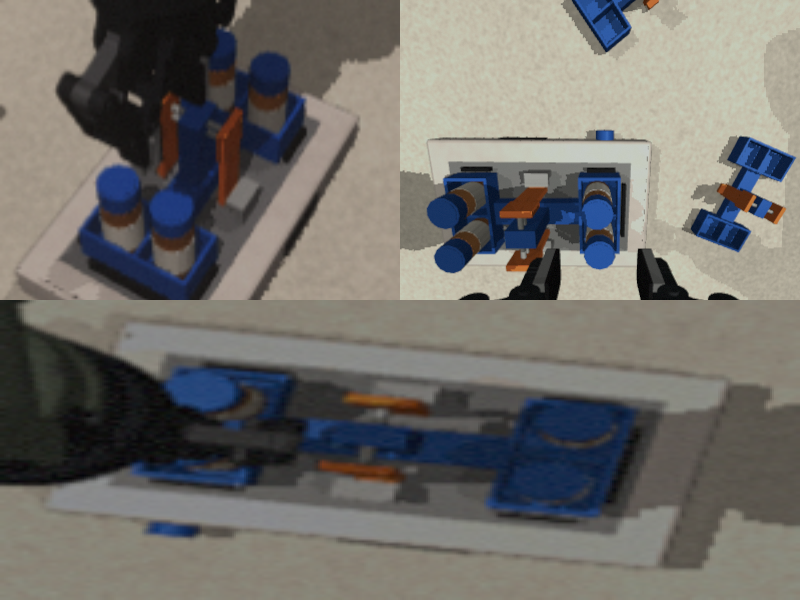

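All four vials stand upright in their cells: caps at (120,185), (170,210), (270,70) and (220,50) in the side crop, and no tilt in the wrist crop. Next is the pinch.

```bash
python3 - <<'E'
from h import *
Q=quat(YAW-np.pi/2)
bot.set_gripper(1.0)
bot.move_pose([*C,.2-D],Q); print('hit',L(C,.096,speed=.08,until_force=6),bot.read_position()+np.r_[0,0,D])
bot.set_gripper(0,50); bot.wait(.3)
w=bot.read_gripper_width(); print(w,w*85,bot.read_finger_force(),bot.read_ft_force(),bot.read_clock())
if .38<w<.52:
    print('lift hit',L(C,.116,speed=.04,until_force=15),bot.read_ft_force(),bot.read_position())
    s=bot.camera('side'); ww=bot.camera('wrist')
    o=np.hstack([cv2.resize(s[160:330,230:400],(400,400)),ww[:,120:520]])
    cv2.imwrite('pics/l.png',cv2.cvtColor(o,cv2.COLOR_RGB2BGR))
print(bot.read_clock())
E
```

```text
hit False [0.52752137 0.07699959 0.0965196 ]
0.3769764934429606 32.04300194265165 49.66326400637627 [-8.73922097 -0.19869175 19.49024844] 36.9333
36.9333
```

```bash
python3 - <<'E'
from h import *
s=bot.camera('side'); ww=bot.camera('wrist')
o=np.hstack([cv2.resize(s[160:310,230:380],(400,400),interpolation=cv2.INTER_CUBIC),ww[:,120:520]])
cv2.imwrite('pics/l.png',cv2.cvtColor(o,cv2.COLOR_RGB2BGR))
print(bot.read_gripper_width(),bot.read_finger_force(),bot.read_ft_force(),bot.read_moment(),bot.read_position()+np.r_[0,0,D])
E
```

```text
0.3716577144794652 49.66271986719221 [-9.18171813  0.37832871 19.88726791] [0.17743755 1.95637217 0.05506755] [0.52579626 0.07739199 0.09793729]
```

View pics/l.png

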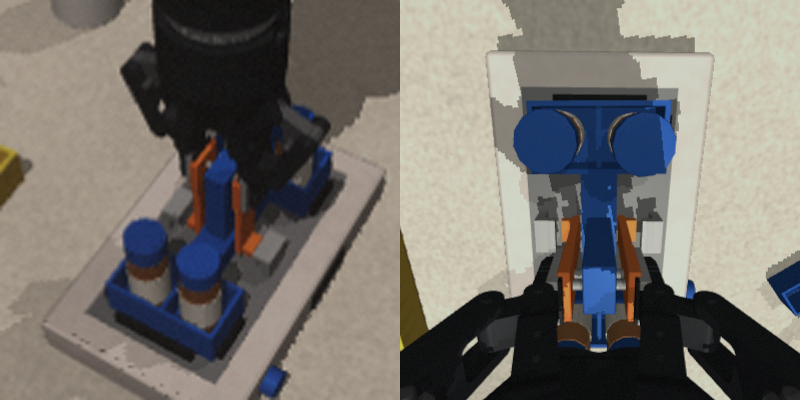

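Both catches are between the fingers and drawn in next to the mast (572 and 628 against a mast at 600). A side load of -9 N and +20 N remains, so I'll relieve that first and then lift with a force guard.

```bash
python3 - <<'E'
from h import *
C2=C+Rc@np.array([-.0022,0])
L(C2,.0965,speed=.02); st=lambda:print(np.round(bot.read_ft_force(),1),np.round(bot.read_position()+np.r_[0,0,D],4),round(bot.read_gripper_width(),3),bot.read_clock())
st()
for z in(.098,.0995,.101,.104):
    h=L(C2,z,speed=.03,until_force=25); bot.wait(.1); print(z,h); st()
    if h or bot.read_ft_force()[2]<-12: break
E
```

```text
[-3.  -0.6 10.8] [0.5257 0.0774 0.0981] 0.369 37.3
0.098 False
[-2.3 -0.1  2.7] [0.5248 0.0774 0.0982] 0.371 37.65
0.0995 False
[ 0.2  0.3 -3.1] [0.5245 0.0774 0.099 ] 0.366 38.0
0.101 False
[-0.8 -1.3 -3.9] [0.5246 0.0774 0.1009] 0.37 38.35
0.104 False
[-0.   0.1 -4.8] [0.5248 0.0774 0.1041] 0.366 38.7
```

The load is now about 4 N, which is the carrier plus vials, so it is free of the dock. Lifting on.

```bash
python3 - <<'E'
from h import *
C2=C+Rc@np.array([-.0022,0])
L(C2,.2,speed=.06); bot.wait(.8)
print(np.round(bot.read_ft_force(),1),np.round(bot.read_position()+np.r_[0,0,D],4),bot.read_gripper_width(),bot.read_finger_force(),bot.read_clock())
s=bot.camera('side'); ww=bot.camera('wrist')
o=np.hstack([cv2.resize(s[100:300,210:410],(400,400),interpolation=cv2.INTER_CUBIC),ww[:,120:520]])
cv2.imwrite('pics/f.png',cv2.cvtColor(o,cv2.COLOR_RGB2BGR))
E
```

```text
[-0.3  0.  -4.7] [0.5248 0.0774 0.2   ] 0.3679190205528844 50.06037404760718 41.25
```

View pics/f.png

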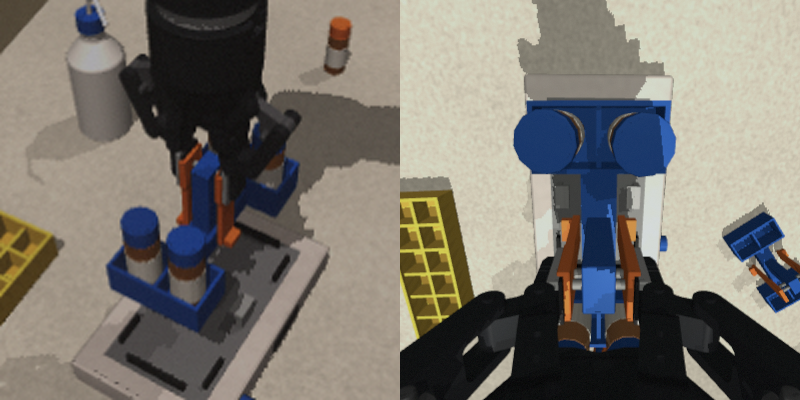

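The carrier hangs level above the dock: trays at (165,285) and (265,185) in the side crop, vials upright, and the bottle, rack and orange-capped vial in place. Handing in.

```bash
python3 -c "
from cell import bot
print(bot.close_job())"
```

```text
the job is handed in; nothing more can be done
None
```

I handed the job in at about 41 s. Both loose vials are in their cells and the carrier is held level by its pinched catches about 10 cm above its seat with all four vials aboard. The bystanders look undisturbed; no verdict was returned.

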